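# Find the rocking corner of a jig plate and press its shim flat

### The arm

A 7-joint arm with a two-finger parallel gripper is mounted at the origin on the work surface. World frame = base frame: x ahead of the robot, y to its left, z up, the work surface at z = 0. Lengths are in m, angles in rad, forces in N, time in s.
With the tool pointing down it reaches from about 0.35 to 0.9 m from the base axis. Payload 8.1 kg.
Tool frame: the origin (TCP) lies at the very end of the fingers, on their centre line; the grasp point (between the pads) lies grip_point_offset behind it (grip_point_offset is the distance from the TCP to the grasp point, in m); z points along the fingers, y is the direction in which the jaws open and shut (so a half turn about z gives the same grasp; the last joint's range is limited). The gripper opens to 92 mm and grips with 3 to 60 N. Pads are 19 mm wide; open, the fingers measure 130 mm over their backs; the gripper's body (75 mm by 190 mm) begins 47 mm behind the grasp point.
Start: joints at [-1.289, 0.434, 0.025, 1.573, -0.012, 1.134, -0.075], TCP at [0.235, 0.579, 0.227] pointing down, gripper open.
Joint ranges: [-2.62, 2.62], [-0.44, 2.09], [-1.27, 1.32], [0.08, 2.57], [-1.32, 4.46], [0.12, 2], [-2.74, 2.74]. Speed limits (rad/s): [2.22, 2.22, 3.01, 3.01, 3.14, 3.14, 3.14].

### API

Orientations are given as a rotation vector (axis times angle).
In Python, from cell import * gives the robot as it stands.
- The arm moves only by the tool drive_tool, never from a script. Its argument "increments" is a list of rows, each an object of numbers: "grip": the gripper's target within -1 to 1 (shut at 1, half-way at 0, fully open at -1); "tx", "ty", "tz": the shift along the world's x, y, z normalised to -1 to 1, where 1 is 400 mm; "turn": the turn about the world's z normalised to -1 to 1, where 1 is 60 degrees. In form: [{"grip": .., "tx": .., "ty": .., "tz": .., "turn": ..}, ...]. A call has 1 to 20 rows; each row is the pose to reach, as a shift and turn from the pose measured when the call began; what a row does not reach only later rows make up. A row lasts 1/10 s, in which the tool goes at most 50 mm and 8.59 degrees, less where a joint would pass 70% of its speed; a pose out of reach is approached as far as the arm can. A call with a number of a shift or a turn outside -1 to 1 is refused whole. A call with a gripper value outside its range is refused whole. The fingers move at their own pace and stop on an object; "newtons" is the grip in N (left out, the last holds). Time passes only in rows, so rows that repeat a pose let the fingers close. It gives the time, the measured TCP pose, the force and the opening at its end, in the units of the state.
- observe(): the state, without advancing time (a new reading comes with each control period).
- get_image(name): name is "scene" or "top"; returns the picture (480x640x3 uint8, red, green, blue); there is no depth.
- camera_info(name): a dict with "fx", "fy", "cx", "cy" (pixels), "eye" and "rotation" of the camera in the world. Camera axes: x right, y down, z forward; pixel columns grow to the right and rows downward; lengths in m; the calibration is good to about 2 mm. A picture is of the moment at which its call begins. camera_info takes no time and is no camera call.
- sign_off(): hands the job in, once; it reports no verdict.
The state is a dict: "clock": time; "joints": joint angles; "dq": joint speeds; "joint_efforts": joint torques, N m; "position": TCP position; "ee_rot": TCP orientation; "force": force on the tool from outside, world axes, zero at the start; "ft_torque": the same for the moment, N m; "width": opening from 0.0 (shut) to 1.0 (fully open).
Only numpy, scipy, OpenCV 4.12 (cv2) and the standard library are available. Lean on these libraries where they do the work, as an engineer would, in place of code of your own. Each camera call takes 0.05 s, during which the arm holds its last target. There are 200 camera calls.

### The job

One corner of the aluminium jig plate rocks. Press down on the plate's corners with a fingertip, one after another, until you find the one that sinks under your finger, then press the hinged steel shim beside that corner down until it lies flat. Leave the other three shims standing, do not lift the plate or push it out of place, and leave everything else on the bench where it is.

Things in the scene. Friction and masses are not known exactly. Their poses are not given: they have to be found in the camera images.
- plate: Loose aluminium jig plate 170 (x) x 200 (y) x 10 mm, 0.9 kg, level on four posts over a fixed plywood base (230 x 370 x 12 mm) that stands anywhere mid-bench, turned up to 17 degrees. x points away from the robot, y to its left; 'front' is -x (nearer the robot), 'left' +y. Origin: centre of the underside, 42 mm above the bench. A ring pattern of drilled holes marks it.
- corner_fl (a point): Point on the plate's top face at its front left corner, over the post there, 15 mm from the edge along x and 25 mm along y: the place to press, 52 mm above the bench. Moves with the plate. A firm corner gives under 1 mm. The rocking one gives from about 2 N, has sunk its full 4.5 to 5 mm at about 4 N, stops there, and springs back when let go.
- corner_fr (a point): Point on the plate's top face at its front right corner, over the post there, 15 mm from the edge along x and 25 mm along y: the place to press, 52 mm above the bench. Moves with the plate. A firm corner gives under 1 mm. The rocking one gives from about 2 N, has sunk its full 4.5 to 5 mm at about 4 N, stops there, and springs back when let go.
- corner_bl (a point): Point on the plate's top face at its back left corner, over the post there, 15 mm from the edge along x and 25 mm along y: the place to press, 52 mm above the bench. Moves with the plate. A firm corner gives under 1 mm. The rocking one gives from about 2 N, has sunk its full 4.5 to 5 mm at about 4 N, stops there, and springs back when let go.
- corner_br (a point): Point on the plate's top face at its back right corner, over the post there, 15 mm from the edge along x and 25 mm along y: the place to press, 52 mm above the bench. Moves with the plate. A firm corner gives under 1 mm. The rocking one gives from about 2 N, has sunk its full 4.5 to 5 mm at about 4 N, stops there, and springs back when let go.
- shim_fl (a joint): Shim at the front left corner: a steel flap hinged on the base 9 mm outside the plate's left edge (axis along the plate's x, 39 mm above the bench). Value in rad: 0 = standing up at 26 degrees, 0.45 = flat (level, on its stop; its nose fills the gap under the plate). It starts at 0 to 0.05. Stiff: about 8 N near its outer end moves it; it stays where left.
- shim_fl_tab (a point): Point to press on the top face of the front left shim's flap (40 wide along x, 50 long, 4 mm thick), 38 mm out from its hinge axis and 14 mm short of its free outer edge. About 56 mm above the bench when up, going down to 41 mm, moving 4 mm outwards, as the shim goes flat.
- shim_fr (a joint): Shim at the front right corner: a steel flap hinged on the base 9 mm outside the plate's right edge (axis along the plate's x, 39 mm above the bench). Value in rad: 0 = standing up at 26 degrees, 0.45 = flat (level, on its stop; its nose fills the gap under the plate). It starts at 0 to 0.05. Stiff: about 8 N near its outer end moves it; it stays where left.
- shim_fr_tab (a point): Point to press on the top face of the front right shim's flap (40 wide along x, 50 long, 4 mm thick), 38 mm out from its hinge axis and 14 mm short of its free outer edge. About 56 mm above the bench when up, going down to 41 mm, moving 4 mm outwards, as the shim goes flat.
- shim_bl (a joint): Shim at the back left corner: a steel flap hinged on the base 9 mm outside the plate's left edge (axis along the plate's x, 39 mm above the bench). Value in rad: 0 = standing up at 26 degrees, 0.45 = flat (level, on its stop; its nose fills the gap under the plate). It starts at 0 to 0.05. Stiff: about 8 N near its outer end moves it; it stays where left.
- shim_bl_tab (a point): Point to press on the top face of the back left shim's flap (40 wide along x, 50 long, 4 mm thick), 38 mm out from its hinge axis and 14 mm short of its free outer edge. About 56 mm above the bench when up, going down to 41 mm, moving 4 mm outwards, as the shim goes flat.
- shim_br (a joint): Shim at the back right corner: a steel flap hinged on the base 9 mm outside the plate's right edge (axis along the plate's x, 39 mm above the bench). Value in rad: 0 = standing up at 26 degrees, 0.45 = flat (level, on its stop; its nose fills the gap under the plate). It starts at 0 to 0.05. Stiff: about 8 N near its outer end moves it; it stays where left.
- shim_br_tab (a point): Point to press on the top face of the back right shim's flap (40 wide along x, 50 long, 4 mm thick), 38 mm out from its hinge axis and 14 mm short of its free outer edge. About 56 mm above the bench when up, going down to 41 mm, moving 4 mm outwards, as the shim goes flat.
- pin_fl (a joint): Brass tell-tale pin, 7 mm across, standing upright in the base under the plate's front left corner, hidden by the plate. Value in m: how far it has been pushed down, 0 at the start. Only the plate reaches it: it is pushed about 5 mm when that corner has sunk fully, and stays down afterwards.
- pin_fr (a joint): Brass tell-tale pin, 7 mm across, standing upright in the base under the plate's front right corner, hidden by the plate. Value in m: how far it has been pushed down, 0 at the start. Only the plate reaches it: it is pushed about 5 mm when that corner has sunk fully, and stays down afterwards.
- pin_bl (a joint): Brass tell-tale pin, 7 mm across, standing upright in the base under the plate's back left corner, hidden by the plate. Value in m: how far it has been pushed down, 0 at the start. Only the plate reaches it: it is pushed about 5 mm when that corner has sunk fully, and stays down afterwards.
- pin_br (a joint): Brass tell-tale pin, 7 mm across, standing upright in the base under the plate's back right corner, hidden by the plate. Value in m: how far it has been pushed down, 0 at the start. Only the plate reaches it: it is pushed about 5 mm when that corner has sunk fully, and stays down afterwards.
- sanding_block: Cork sanding block, 45 x 70 x 26 mm, lying on the middle of the plate. Bystander; origin at the centre of its underside.
- bushing: Brass bushing, 32 mm across, 22 mm high, on the base between the two left shims. Bystander; origin at the centre of its underside.
- spare_foot: Steel screw foot, 34 mm across, 26 mm high, on the base between the two right shims. Bystander; origin at the centre of its underside.
- tape: Roll of masking tape, 90 mm across, 24 mm high, on the bench, front right. Bystander; origin at the centre of its underside.
- glue: White jar of glue, 64 mm across, 85 mm high, standing at the left. Bystander; origin at the centre of its underside.
- screwdriver: Screwdriver lying on the bench, front left. Bystander.
- sander: Round sander, pad 124 mm across, 107 mm high, standing on the bench at the right. Bystander; origin at the centre of its underside.

How it is judged:
On the way, in this order (a step that is already met when the one before it is completed fails the run):
1. the rocking corner of the plate is pressed down by the fingers (its pin pushed more than 2.5 mm) (value of joint any of pin_fl, pin_fr, pin_bl, pin_br above 0.0025 m and contact force between the fingers and plate above 0.5 N), for 0.05 s.
2. the shim beside that corner is pressed flat (((value of joint pin_fl above 0.0025 m and value of joint shim_fl above 0.37 rad) or (value of joint pin_fr above 0.0025 m and value of joint shim_fr above 0.37 rad) or (value of joint pin_bl above 0.0025 m and value of joint shim_bl above 0.37 rad) or (value of joint pin_br above 0.0025 m and value of joint shim_br above 0.37 rad))), for 0.1 s.
At the end, for the whole second after the job is handed in: The shim beside the rocking corner is flat (joint above 0.37 of 0.45 rad), the other three still stand (below 0.15 rad), and the plate lies level (within 0.02 rad) and at rest within 12 mm of where it was (((value of joint pin_fl above 0.0025 m and value of joint shim_fl above 0.37 rad) or (value of joint pin_fr above 0.0025 m and value of joint shim_fr above 0.37 rad) or (value of joint pin_bl above 0.0025 m and value of joint shim_bl above 0.37 rad) or (value of joint pin_br above 0.0025 m and value of joint shim_br above 0.37 rad)) and not ((value of joint pin_fl below 0.0025 m and value of joint shim_fl above 0.15 rad) or (value of joint pin_fr below 0.0025 m and value of joint shim_fr above 0.15 rad) or (value of joint pin_bl below 0.0025 m and value of joint shim_bl above 0.15 rad) or (value of joint pin_br below 0.0025 m and value of joint shim_br above 0.15 rad)) and angle between plate's own z axis and vertical below 0.02 rad and linear speed of plate below 0.01 m/s and distance of plate from where it was at the start of the episode below 0.012 m); the robot touches nothing.
It fails at once if the shim of a corner that is firm, or not yet found to sink, is pressed down (beyond 0.15 rad) ((value of joint pin_fl below 0.0025 m and value of joint shim_fl above 0.15 rad) or (value of joint pin_fr below 0.0025 m and value of joint shim_fr above 0.15 rad) or (value of joint pin_bl below 0.0025 m and value of joint shim_bl above 0.15 rad) or (value of joint pin_br below 0.0025 m and value of joint shim_br above 0.15 rad)).
It fails at once if the plate is lifted (its middle rises more than 6 mm) (height (world z) of plate above 0.048 m).
It fails at once if the plate is pushed more than 12 mm out of place (distance of plate from where it was at the start of the episode above 0.012 m).
It fails at once if a bystander is moved more than 20 mm (distance of any of sanding_block, bushing, spare_foot, tape, glue, screwdriver, sander from where it was at the start of the episode above 0.02 m).
It also fails if it takes over 48 s, if anything falls off the work surface, if the arm or the gripper's body presses on something with over 40 N, if the wrist force passes 120 N, or if a joint passes its speed limit or range.

## Working session

There is one attempt and no reset: what is moved stays moved. The work goes in short steps, Python scripts to look and compute and a tool call to move; the robot and the scene stay as the last step left them, time stands still between calls to the robot, and variables do not carry over. Pictures are saved under pics/ and viewed, about 8 in all and at most 12, crops included, and the job is handed in when it is done.

Besides the shell and the picture viewer there is one more tool, called in YAML: its name, and indented under it one key for each argument. drive_tool: Moves the arm, as the interface text tells. Its arguments: {"type":"object","properties":{"increments":{"type":"array","items":{"type":"object","properties":{"grip":{"type":"number"},"tx":{"type":"number"},"ty":{"type":"number"},"tz":{"type":"number"},"turn":{"type":"number"}}}},"newtons":{"type":"number"}},"required":["increments"]}

```bash
mkdir -p pics
cat > h.py <<'E'
from cell import *
import numpy as np, cv2
def pix2w(name,u,v,z):
    c=camera_info(name);R=np.array(c["rotation"]);e=np.array(c["eye"])
    d=R@np.array([(u-c["cx"])/c["fx"],(v-c["cy"])/c["fy"],1]);return e+d*(z-e[2])/d[2]
def w2pix(name,p):
    c=camera_info(name);R=np.array(c["rotation"]);q=R.T@(np.array(p)-np.array(c["eye"]))
    return c["fx"]*q[0]/q[2]+c["cx"],c["fy"]*q[1]/q[2]+c["cy"]
def save(name,fn,crop=None,s=1):
    im=get_image(name)[:,:,::-1]
    if crop: x0,y0,x1,y1=crop; im=im[y0:y1,x0:x1]
    cv2.imwrite("pics/"+fn,cv2.resize(np.ascontiguousarray(im),None,fx=s,fy=s,interpolation=cv2.INTER_CUBIC))
E
python3 - <<'E'
from h import *
save("top","t0.png"); print(observe()); print(camera_info("top"));print(camera_info("scene")["eye"])
E
```

```text
{'clock': 0.05, 'joints': array([-1.28863899,  0.43517936,  0.02498395,  1.57408381, -0.01160948,
        1.13400353, -0.0750971 ]), 'dq': array([-3.41789699e-04, -9.98652354e-04, -7.57685798e-04, -1.46376999e-03,
       -1.19424274e-03,  2.15232450e-03, -5.61315084e-05]), 'joint_efforts': array([ 2.35824977e-03, -6.69762397e+01,  9.88139324e-01, -3.15486503e+01,
       -6.08444028e-02,  3.77106504e-02,  5.55904592e-05]), 'position': array([0.23444983, 0.57881494, 0.22597734]), 'ee_rot': array([-6.00748196e-01, -3.08345570e+00,  2.38833470e-03]), 'force': array([ 0.78567241, -0.84818335, -0.10253377]), 'ft_torque': array([-0.03544365, -0.01560305,  0.00171843]), 'width': 0.9956328633089626}
{'fx': 511.6300046331594, 'fy': 511.6300046331594, 'cx': 320.89552895087417, 'cy': 241.67581135864364, 'eye': array([ 0.36393415, -0.02801047,  1.03991174]), 'rotation': array([-2.13610227,  2.10438608, -0.16846424])}
[1.10377238 0.8748747  0.89418777]
```

View pics/t0.png

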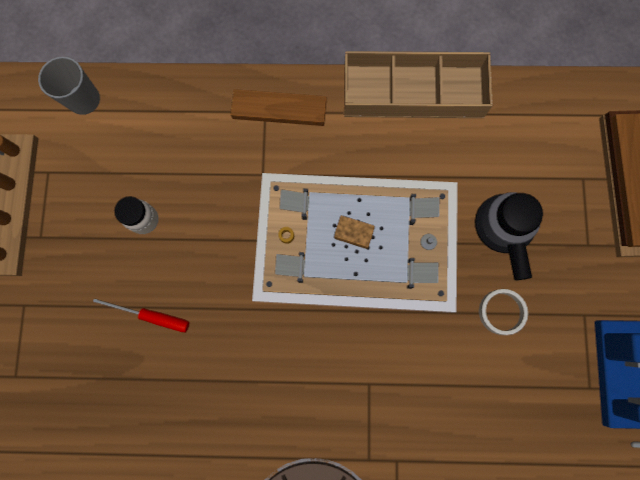

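The top view shows the plate at about (357,237), with four grey shims around (293,201), (289,265), (425,208) and (424,272). Next is an enlarged crop.

```bash
sed -i 's/^import numpy.*/import numpy as np, cv2\nfrom scipy.spatial.transform import Rotation as Ro/; s/R=np.array(c\["rotation"\])/R=Ro.from_rotvec(c["rotation"]).as_matrix()/' h.py
python3 - <<'E'
from h import *
save("top","t1.png",(250,165,465,315),3.7)
E
```

```text
(no output)
```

View pics/t1.png

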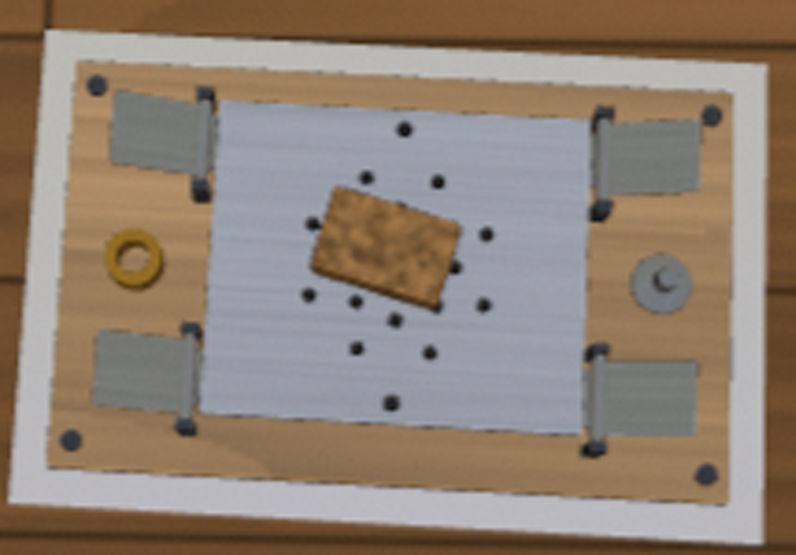

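The plate's top corners in the crop are BL (219,100), BR (591,121), FR (583,434) and FL (202,412).

Run:
```python
from h import *
P={k:pix2w("top",250+(u+.5)/3.7-.5,165+(v+.5)/3.7-.5,.052)[:2] for k,(u,v) in dict(bl=(219,100),br=(591,121),fr=(583,434),fl=(202,412)).items()}
for k in P: print(k,P[k].round(4))
n=np.linalg.norm
print("sizes",n(P['bl']-P['br']),n(P['fl']-P['fr']),n(P['bl']-P['fl']),n(P['br']-P['fr']))
M={'fl':(-85,100),'fr':(-85,-100),'bl':(85,100),'br':(85,-100)}
A=np.array([M[k] for k in P])/1000;B=np.array([P[k] for k in P]);c=B.mean(0)
H=(B-c).T@A;U,_,V=np.linalg.svd(H);R=U@np.diag([1,np.linalg.det(U@V)])@V
print("c",c,"yaw",np.degrees(np.arctan2(R[1,0],R[0,0])),"res",((A@R.T+c-B)*1000).round(1))
for k,(x,y) in M.items():
  s=np.sign([x,y]); 
  print(k,"press",(c+R@(s*[.07,.075])).round(4),"tab",(c+R@(s*[.07,.100+.009+.034])).round(4))
Rt=Ro.from_rotvec(observe()["ee_rot"]).as_matrix();print(Rt.round(3))
# shim centres seen
for k,(u,v) in dict(bl=(155,133),br=(652,157),fr=(648,398),fl=(145,371)).items():
  p=pix2w("top",250+u/3.7,165+v/3.7,.052)[:2]; print(k,(R.T@(p-c)).round(4))
```

```text
bl [0.6418 0.0177]
br [ 0.6324 -0.1824]
fr [ 0.464  -0.1759]
fl [0.4726 0.0231]
sizes 0.20031141706850625 0.19920372756629715 0.16929101885416067 0.1686117219490047
c [ 0.55268979 -0.07938944] yaw -2.3435742570259355 res [[-0.1 -0.6]
 [ 1.1 -0.4]
 [-0.3  0.1]
 [-0.7  0.9]]
fl press [ 0.4858 -0.0016] tab [0.4886 0.0664]
fr press [ 0.4797 -0.1515] tab [ 0.4769 -0.2194]
bl press [ 0.6257 -0.0073] tab [0.6285 0.0606]
br press [ 0.6196 -0.1572] tab [ 0.6168 -0.2251]
[[-0.927  0.375 -0.   ]
 [ 0.375  0.927 -0.001]
 [-0.    -0.001 -1.   ]]
bl [0.0642 0.1332]
br [ 0.065  -0.1334]
fr [-0.0646 -0.1341]
fl [-0.065   0.1297]
```

drive_tool:
  increments:
    - {"grip": 1, "tx": 0.05, "ty": -0.11, "tz": 0, "turn": -0.14}
    - {"grip": 1, "tx": 0.1, "ty": -0.22, "tz": 0, "turn": -0.28}
    - {"grip": 1, "tx": 0.15, "ty": -0.33, "tz": 0, "turn": -0.42}
    - {"grip": 1, "tx": 0.2, "ty": -0.44, "tz": 0, "turn": -0.56}
    - {"grip": 1, "tx": 0.25, "ty": -0.55, "tz": 0, "turn": -0.7}
    - {"grip": 1, "tx": 0.3, "ty": -0.66, "tz": 0, "turn": -0.84}
    - {"grip": 1, "tx": 0.35, "ty": -0.77, "tz": 0, "turn": -1}
    - {"grip": 1, "tx": 0.4, "ty": -0.88, "tz": 0, "turn": -1}
    - {"grip": 1, "tx": 0.45, "ty": -0.98, "tz": 0, "turn": -1}
    - {"grip": 1, "tx": 0.45, "ty": -0.98, "tz": 0, "turn": -1}
    - {"grip": 1, "tx": 0.45, "ty": -0.98, "tz": 0, "turn": -1}
    - {"grip": 1, "tx": 0.45, "ty": -0.98, "tz": 0, "turn": -1}

```text
clock: 1.3
position: [0.4139, 0.1878, 0.2258]
ee_rot: [-2.06, -2.37, 0.002]
force: [-0.3, 0.6, 0.7]
width: 0.021
```

drive_tool:
  increments:
    - {"grip": 1, "tx": 0.05, "ty": -0.12, "tz": -0.02, "turn": -0.1}
    - {"grip": 1, "tx": 0.1, "ty": -0.24, "tz": -0.05, "turn": -0.17}
    - {"grip": 1, "tx": 0.15, "ty": -0.36, "tz": -0.1, "turn": -0.17}
    - {"grip": 1, "tx": 0.18, "ty": -0.47, "tz": -0.2, "turn": -0.17}
    - {"grip": 1, "tx": 0.18, "ty": -0.473, "tz": -0.3, "turn": -0.17}
    - {"grip": 1, "tx": 0.18, "ty": -0.473, "tz": -0.38, "turn": -0.17}
    - {"grip": 1, "tx": 0.18, "ty": -0.473, "tz": -0.39, "turn": -0.17}
    - {"grip": 1, "tx": 0.18, "ty": -0.473, "tz": -0.39, "turn": -0.17}

```text
clock: 2.1
position: [0.4854, -0.0002, 0.0695]
ee_rot: [-2.259, -2.179, 0.005]
force: [1.2, 0.9, 1.0]
width: 0.002
```

Run:
```python
from h import *
save("scene","s0.png"); o=observe(); print(o["position"],o["force"],w2pix("scene",[.5527,-.0794,.052]))
```

```text
[ 4.86453602e-01 -1.09627207e-04  7.06902943e-02] [-0.49749798 -0.95735247  0.04470215] (np.float64(288.44964973066226), np.float64(225.69914455631417))
```

View pics/s0.png

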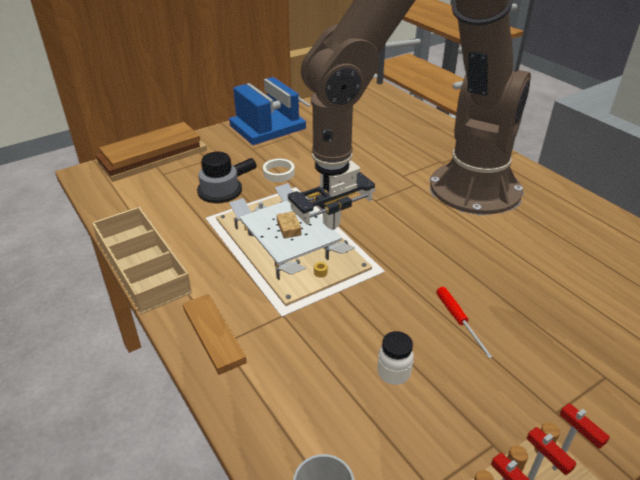

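The scene view shows the closed fingers above the front left corner, at about (335,215). Now I press there gently.

drive_tool:
  increments:
    - {"tz": -0.03}
    - {"tz": -0.04}
    - {"tz": -0.047}
    - {"tz": -0.05}
    - {"tz": -0.053}
    - {"tz": -0.053}

```text
invalid input
```

drive_tool:
  increments:
    - {"grip": 1, "tx": 0, "ty": 0, "tz": -0.03, "turn": 0}
    - {"grip": 1, "tx": 0, "ty": 0, "tz": -0.04, "turn": 0}
    - {"grip": 1, "tx": 0, "ty": 0, "tz": -0.047, "turn": 0}
    - {"grip": 1, "tx": 0, "ty": 0, "tz": -0.05, "turn": 0}
    - {"grip": 1, "tx": 0, "ty": 0, "tz": -0.053, "turn": 0}
    - {"grip": 1, "tx": 0, "ty": 0, "tz": -0.053, "turn": 0}

```text
clock: 2.75
position: [0.4869, 0.0006, 0.052]
ee_rot: [-2.259, -2.179, -0.003]
force: [-9.9, 2.7, 41.2]
width: 0.005
```

FL is firm: 41 N with z held at 52 mm. FR is next.

drive_tool:
  increments:
    - {"grip": 1, "tx": 0, "ty": 0, "tz": 0.04, "turn": 0}
    - {"grip": 1, "tx": -0.005, "ty": -0.12, "tz": 0.05, "turn": 0}
    - {"grip": 1, "tx": -0.01, "ty": -0.24, "tz": 0.05, "turn": 0}
    - {"grip": 1, "tx": -0.018, "ty": -0.36, "tz": 0.05, "turn": 0}
    - {"grip": 1, "tx": -0.018, "ty": -0.38, "tz": 0.04, "turn": 0}
    - {"grip": 1, "tx": -0.018, "ty": -0.38, "tz": 0.02, "turn": 0}
    - {"grip": 1, "tx": -0.018, "ty": -0.38, "tz": 0.005, "turn": 0}
    - {"grip": 1, "tx": -0.018, "ty": -0.38, "tz": 0, "turn": 0}
    - {"grip": 1, "tx": -0.018, "ty": -0.38, "tz": -0.004, "turn": 0}
    - {"grip": 1, "tx": -0.018, "ty": -0.38, "tz": -0.004, "turn": 0}

```text
clock: 3.75
position: [0.4796, -0.1499, 0.052]
ee_rot: [-2.256, -2.181, -0.005]
force: [-11.4, 1.5, 38.1]
width: 0.008
```

FR is firm too. Now BR.

drive_tool:
  increments:
    - {"grip": 1, "tx": 0, "ty": 0, "tz": 0.04, "turn": 0}
    - {"grip": 1, "tx": 0.11, "ty": -0.006, "tz": 0.05, "turn": 0}
    - {"grip": 1, "tx": 0.22, "ty": -0.012, "tz": 0.05, "turn": 0}
    - {"grip": 1, "tx": 0.33, "ty": -0.018, "tz": 0.05, "turn": 0}
    - {"grip": 1, "tx": 0.35, "ty": -0.018, "tz": 0.04, "turn": 0}
    - {"grip": 1, "tx": 0.35, "ty": -0.018, "tz": 0.02, "turn": 0}
    - {"grip": 1, "tx": 0.35, "ty": -0.018, "tz": 0.005, "turn": 0}
    - {"grip": 1, "tx": 0.35, "ty": -0.018, "tz": 0, "turn": 0}
    - {"grip": 1, "tx": 0.35, "ty": -0.018, "tz": -0.004, "turn": 0}
    - {"grip": 1, "tx": 0.35, "ty": -0.018, "tz": -0.004, "turn": 0}

```text
clock: 4.75
position: [0.618, -0.1557, 0.0522]
ee_rot: [-2.255, -2.179, -0.007]
force: [-8.1, 5.5, 24.8]
width: 0.003
```

BR is firm. BL is next, lifting higher to clear the cork block.

drive_tool:
  increments:
    - {"grip": 1, "tx": 0, "ty": 0, "tz": 0.12, "turn": 0}
    - {"grip": 1, "tx": 0.005, "ty": 0.08, "tz": 0.12, "turn": 0}
    - {"grip": 1, "tx": 0.01, "ty": 0.2, "tz": 0.12, "turn": 0}
    - {"grip": 1, "tx": 0.019, "ty": 0.32, "tz": 0.12, "turn": 0}
    - {"grip": 1, "tx": 0.019, "ty": 0.37, "tz": 0.1, "turn": 0}
    - {"grip": 1, "tx": 0.019, "ty": 0.37, "tz": 0.04, "turn": 0}
    - {"grip": 1, "tx": 0.019, "ty": 0.37, "tz": 0.015, "turn": 0}
    - {"grip": 1, "tx": 0.019, "ty": 0.37, "tz": 0.005, "turn": 0}
    - {"grip": 1, "tx": 0.019, "ty": 0.37, "tz": 0, "turn": 0}
    - {"grip": 1, "tx": 0.019, "ty": 0.37, "tz": -0.005, "turn": 0}
    - {"grip": 1, "tx": 0.019, "ty": 0.37, "tz": -0.005, "turn": 0}

```text
clock: 5.85
position: [0.6257, -0.0087, 0.0507]
ee_rot: [-2.256, -2.178, -0.008]
force: [-0.7, -1.1, 3.8]
width: -0.0
```

BL gives: only 3.8 N at 50.7 mm. I'll press to the bottom to confirm.

drive_tool:
  increments:
    - {"grip": 1, "tx": 0, "ty": 0, "tz": -0.004, "turn": 0}
    - {"grip": 1, "tx": 0, "ty": 0, "tz": -0.008, "turn": 0}
    - {"grip": 1, "tx": 0, "ty": 0, "tz": -0.012, "turn": 0}
    - {"grip": 1, "tx": 0, "ty": 0, "tz": -0.012, "turn": 0}

```text
clock: 6.25
position: [0.6262, -0.0086, 0.0477]
ee_rot: [-2.257, -2.178, -0.01]
force: [-6.6, 0.9, 18.0]
width: 0.005
```

BL is the rocking corner: it sank about 4.5 mm and then stopped at 18 N. Now I press its shim down.

drive_tool:
  increments:
    - {"grip": 1, "tx": 0, "ty": 0, "tz": 0.1, "turn": 0}
    - {"grip": 1, "tx": -0.003, "ty": 0.09, "tz": 0.11, "turn": 0}
    - {"grip": 1, "tx": -0.005, "ty": 0.17, "tz": 0.1, "turn": 0}
    - {"grip": 1, "tx": -0.005, "ty": 0.177, "tz": 0.07, "turn": 0}
    - {"grip": 1, "tx": -0.005, "ty": 0.177, "tz": 0.05, "turn": 0}
    - {"grip": 1, "tx": -0.005, "ty": 0.177, "tz": 0.035, "turn": 0}
    - {"grip": 1, "tx": -0.005, "ty": 0.177, "tz": 0.02, "turn": 0}
    - {"grip": 1, "tx": -0.005, "ty": 0.177, "tz": 0.01, "turn": 0}
    - {"grip": 1, "tx": -0.005, "ty": 0.177, "tz": 0, "turn": 0}
    - {"grip": 1, "tx": -0.005, "ty": 0.177, "tz": -0.01, "turn": 0}
    - {"grip": 1, "tx": -0.005, "ty": 0.177, "tz": -0.017, "turn": 0}
    - {"grip": 1, "tx": -0.005, "ty": 0.177, "tz": -0.019, "turn": 0}
    - {"grip": 1, "tx": -0.005, "ty": 0.177, "tz": -0.019, "turn": 0}

```text
clock: 7.55
position: [0.625, 0.0623, 0.0409]
ee_rot: [-2.257, -2.177, -0.014]
force: [-1.2, 5.2, 7.8]
width: 0.007
```

drive_tool:
  increments:
    - {"grip": 1, "tx": 0, "ty": 0, "tz": -0.004, "turn": 0}
    - {"grip": 1, "tx": 0, "ty": 0, "tz": -0.007, "turn": 0}
    - {"grip": 1, "tx": 0, "ty": 0, "tz": -0.007, "turn": 0}

```text
clock: 7.85
position: [0.6253, 0.0623, 0.0404]
ee_rot: [-2.258, -2.175, -0.017]
force: [-10.0, 4.1, 26.6]
width: -0.0
```

On its stop: 26.6 N at 40.4 mm. Retreating up, then left.

drive_tool:
  increments:
    - {"grip": 1, "tx": 0, "ty": 0, "tz": 0.1, "turn": 0}
    - {"grip": 1, "tx": 0, "ty": 0, "tz": 0.22, "turn": 0}
    - {"grip": 1, "tx": 0, "ty": 0, "tz": 0.34, "turn": 0}
    - {"grip": 1, "tx": 0, "ty": 0, "tz": 0.45, "turn": 0}
    - {"grip": 1, "tx": -0.05, "ty": 0.12, "tz": 0.5, "turn": 0}
    - {"grip": 1, "tx": -0.1, "ty": 0.24, "tz": 0.5, "turn": 0}
    - {"grip": 1, "tx": -0.15, "ty": 0.36, "tz": 0.5, "turn": 0}
    - {"grip": 1, "tx": -0.2, "ty": 0.48, "tz": 0.5, "turn": 0}
    - {"grip": 1, "tx": -0.25, "ty": 0.6, "tz": 0.5, "turn": 0}
    - {"grip": 1, "tx": -0.3, "ty": 0.72, "tz": 0.5, "turn": 0}
    - {"grip": 1, "tx": -0.35, "ty": 0.84, "tz": 0.5, "turn": 0}
    - {"grip": 1, "tx": -0.4, "ty": 0.96, "tz": 0.5, "turn": 0}
    - {"grip": 1, "tx": -0.4, "ty": 0.96, "tz": 0.5, "turn": 0}
    - {"grip": 1, "tx": -0.4, "ty": 0.96, "tz": 0.5, "turn": 0}

```text
clock: 9.25
position: [0.4634, 0.4493, 0.2395]
ee_rot: [-2.252, -2.179, -0.016]
force: [-0.3, 0.5, -0.1]
width: 0.004
```

Run:
```python
from h import *
a=get_image("scene")[170:310,190:400]; b=get_image("top")[165:315,250:465]
f=lambda i:cv2.resize(i[:,:,::-1],(400*2,290),interpolation=cv2.INTER_CUBIC)
a=cv2.resize(a[:,:,::-1],(430,290),interpolation=2);b=cv2.resize(b[:,:,::-1],(430,300),interpolation=2)
cv2.imwrite("pics/e.png",np.vstack([a,b])); o=observe();print(o["position"],o["force"],abs(o["dq"]).max())
```

```text
[0.46637427 0.44482165 0.2401016 ] [ 0.7523055  -0.60948746 -0.82464949] 0.021205368981808522
```

View pics/e.png

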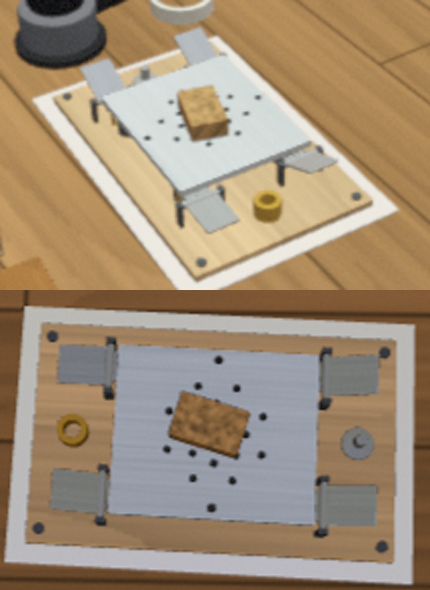

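The back left shim, at (210,208) in the upper view, now lies flat. The other three still stand, and the plate and bystanders have not moved.

```bash
python3 -c "
from cell import *
print(sign_off())"
```

```text
the job is handed in; nothing more can be done
None
```

The back left corner of the plate was the one that rocked. I pressed its shim flat and handed the job in at about 9.4 s; the sign-off reports no verdict.

- **Corners:** front left, front right and back right were firm, holding at about 52 mm under 25–41 N. Those presses were harder than the roughly 4 N needed. Back left gave at 3.8 N and bottomed about 4.5 mm down.
- **Shim:** the back left shim reached its stop, with the fingertip at 40.4 mm and 27 N.
- **Last pictures:** by eye, the back left shim was flat and the other three were standing. The plate and the things on its base were where they started. The glue and screwdriver were outside the final crops; the arm never went low near them.
- **Robot:** it was clear of everything, with only about 1 N of sensor noise on the tool.

No check failed or disagreed.

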